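# Wedge a gel tray tight in its casting stand

### The arm

A 7-joint arm with a two-finger parallel gripper is mounted at the origin on the work surface. World frame = base frame: x ahead of the robot, y to its left, z up, the work surface at z = 0. Lengths are in mm, angles in rad, forces in N, time in s.
With the tool pointing down it reaches from about 400 to 875 mm from the base axis. Payload 4.4 kg.
Tool frame: the origin (TCP) lies between the finger pads; the fingertips stand ctrl.tcp_to_tips ahead of it and the grasp point (between the pads) lies 8 mm behind it (ctrl.tcp_to_tips is the distance from the TCP to the fingertips, in mm); z points along the fingers, y is the direction in which the jaws open and shut (so a half turn about z gives the same grasp; the last joint's range is limited). The gripper opens to 85 mm and grips with 20 to 120 N. Pads are 22 mm wide; open, the fingers measure 114 mm over their backs; the gripper's body (76 mm by 85 mm) begins 54 mm behind the grasp point. The pads swing forward as they close: fully open they stand 13 mm farther back than shut.
Start: joints at [-1.182, 0.628, 0.038, 1.517, -0.027, 0.996, -0.02], TCP at [285.514, 583.952, 242.313] pointing down, gripper open.
Joint ranges: [-3.06, 3.06], [-0.37, 2.12], [-1.25, 1.32], [0.18, 2.47], [-1.1, 4.24], [0.23, 1.98], [-2.94, 2.94]. Speed limits (rad/s): [2.57, 2.57, 3.14, 3.14, 3.14, 3.14, 3.14].

### API

Orientations are given as [roll, pitch, yaw] about the fixed x, y, z axes, in that order (R = Rz(yaw) Ry(pitch) Rx(roll)).
In Python, from cell import ctrl gives the robot as it stands.
- The arm moves only by the tool send_rows, never from a script. Its argument "rows" is a list of rows, each an object of numbers: "x", "y", "z": the shift along the world's x, y, z in cm; "roll": the turn about the world's z in degrees; "claw": the closure, from 0 (fully open) to 1 (shut). A call has 1 to 5 rows; each row is the pose to reach, as a shift and turn from the pose commanded when the call began; what a row does not reach only later rows make up. A row lasts 1/12 s, in which the tool goes at most 41.7 mm and 7.16 degrees, less where a joint would pass 70% of its speed; a pose out of reach is approached as far as the arm can. A call with a gripper value outside its range is refused whole. The fingers move at their own pace and stop on an object; the grip force is fixed at half the most. Time passes only in rows, so rows that repeat a pose let the fingers close. It gives the time, the measured TCP pose, the force and the opening at its end, in the units of the state.
- ctrl.read_state(): the state, without advancing time (a new reading comes with each control period).
- ctrl.get_image(name): name is "scene" or "side" or "wrist"; returns (picture, depth): 384x512x3 uint8, blue, green, red; 384x512 float32, mm along the optical axis (not along the pixel's ray), 0 where there is no reading.
- ctrl.get_calibration(name): a dict with "intrinsics" (3x3 intrinsics, pixels), "T" (4x4, takes a point from camera to world coordinates). Camera axes: x right, y down, z forward; pixel columns grow to the right and rows downward; lengths in mm; the calibration is good to about 2 mm. A picture is of the moment at which its call begins: read the wrist's pose just before it. get_calibration takes no time and is no camera call; for the wrist camera it gives the pose at the moment of the call.
- ctrl.finish_job(): hands the job in, once; it reports no verdict.
Trained networks look in the newest picture that a camera, given by its name, has taken for a name from the list of things; names that differ only in an ending like _2 or _b are one class to them, and where a whole thing is asked for, a point or a joint stands for the part that bears it (a point fixed in the world has none). Each returns a list of dicts, best first, with "confidence" (0 to 1); they miss things now and then, are a little off and sometimes report something else, mostly with a low value. They report only what shows in the picture. A call takes as long as a camera call. They do not tell look-alikes from the thing itself.
- ctrl.recognise(camera, query): "uv" ([column, row] in pixels, amid what is visible of it).
- ctrl.regions_of(camera, query): "region" (384x512 bool, what is visible of it) and "uv" ([column, row] in pixels, amid what is visible of it).
- ctrl.place_of(camera, query): "uv" ([column, row] in pixels: a listed point, or the origin of a listed thing).
The state is a dict: "clock": time; "qpos": joint angles; "qd": joint speeds; "tau": joint torques, N m; "eef_pos": TCP position; "tool_rot": TCP orientation; "force": force on the tool from outside, world axes, zero at the start; "torque": the same for the moment, N m; "width": finger opening in mm.
Only numpy, scipy, OpenCV 4.12 (cv2) and the standard library are available. Lean on these libraries where they do the work, as an engineer would, in place of code of your own. Each camera call takes 0.05 s, during which the arm holds its last target. There are 200 camera calls.

### The job

The gel tray is still loose in its casting stand and the tip box blocks the mallet's way: first set the box aside, upright on the bare bench and more than a hand's width (12 cm) from the wedge. Then take the mallet from the blue mat and drive the orange wedge along the backstop with several separate taps on its thick end, drawing the mallet well clear between taps, until it stops advancing and the tray is fully home on its gasket, and lay the mallet back flat on the mat. Touch the wedge only with the mallet, keep gripper and mallet off the tray, and leave the bottle, beaker and jar where they stand.

Things in the scene. Friction and masses are not known exactly. Their poses are not given: they have to be found in the camera images.
- stand: White casting stand, fixed, new place and yaw each time. Origin on the bench under its middle. Base 8 mm thick, x -141 to +117, y -62 to +62 mm, plus a tongue (x -110 to -60) under the wedge out to y = -132. The wedge is driven along its +y; the tray closes along its +x, on to a gasket on the 54 mm high far wall (x +105 to +117). Side rails 34 mm high at y = -60 and +60.
- backstop: Aluminium bar along stand y, 120 mm long, 22 mm wide, top 38 mm above the bench, fixed on the stand's near side. Origin mid-length at the foot of its face to stand +x, along which the wedge slides. It is bolted up to 1.8 mm nearer to or farther from the tray each time, so the depth at which the wedge gets tight varies by 11 mm either way.
- tray (a joint): Slide of the clear gel tray (150 x 110 mm, 39 mm high, black comb up to 56 mm) along stand +x, in m. 0 = loose, 6 mm off the gasket; 0.006 = hard stop, fully home. A spring pushes it back with 3 N at 0, 6 N at 0.006. The wedge between backstop and the tray's slanted yellow bar moves it 1 mm per 6 mm of wedge advance, and jams by friction: it stays where it is driven.
- tray_bar (a point): Middle of the top edge of the tray's slanted yellow clamp bar (the face that the wedge rubs on), 41 mm above the bench; moves with the tray.
- wedge: Loose orange wedge, 140 g, 160 mm long, 30 mm high, 10 mm thick at the tip, 37 mm at the thick end, in the slot between backstop and tray, at first with play. Underside 8 mm above the bench. Origin mid-length, underside, on the straight face along the backstop. +y points to the tip, the way it is driven. It must advance 40 to 80 mm; once in contact it takes roughly 5 to 12 N to slide.
- wedge_butt (a point): Centre of the flat end face (34 x 30 mm) of the wedge's thick end, the place to tap; 23 mm above the bench; axes as the wedge's. When tight it still stands out 5 mm or more beyond the stand's base plate at y = -62 mm.
- mat: Blue mat 300 (x) x 150 (y) mm, 4 mm thick, fixed; origin at the middle of its underside on the bench.
- mallet: Loose mallet, 300 g, that lies on the mat. Origin under the head. Handle runs along -x; head axis along y.
- mallet_head (a point): Centre of the mallet's head, 15 mm above the mallet's underside: round, 30 mm in diameter, 76 mm long along y, so both flat striking faces lie 38 mm from here, at +y and -y.
- mallet_grip (a point): Good place to grasp the wooden handle, 58 mm from the head's centre (near the balance point), 15 mm above the underside. Handle 18 mm wide (y), 22 mm high, from 15 to 173 mm behind the head's centre.
- mallet_end (a point): Centre of the black block 24 x 26 x 30 mm at the handle's end, 183 mm behind the head's centre.
- bottle: Amber bottle, 60 mm diameter, 125 mm high, loose bystander; origin under its middle.
- beaker: Clear beaker, 64 mm diameter, 85 mm high, loose bystander; origin under its middle.
- jar: Jar with a red lid, 56 mm diameter, 70 mm high, loose bystander; origin under its middle.
- tipbox: Yellow tip box with a clear fixed lid, 200 g, 70 (its x) x 58 (its y) x 56 mm high, origin under its middle. It stands on the bench behind the wedge's thick end, some 20 to 40 mm from it, in the mallet's way.
Not all that is in view belongs to the job. What is shaped like the tipbox but green or purple is not meant.

How it is judged (in metres and radians):
On the way, in this order (a step that is already met when the one before it is completed fails the run):
1. the tip box stands upright on the bench, set aside and let go (horizontal distance between tipbox and wedge_butt above 0.12 m and height (world z) of tipbox below 0.003 m and angle between tipbox's own z axis and vertical below 0.1 rad and contact force between tipbox and the fingers below 0.1 N), for 0.2 s.
2. the mallet taps the wedge (contact force between mallet and wedge above 0.5 N and value of joint tray below 0.005 m).
3. the mallet is drawn back, its face some 8 mm or more clear of the wedge, before the tray is home (distance between mallet_head and wedge_butt above 0.046 m and value of joint tray below 0.005 m).
4. further taps bring the tray fully home (value of joint tray above 0.0055 m), for 0.2 s.
At the end, for the whole second after the job is handed in: Tray within 0.5 mm of its stop, held by the wedge; mallet flat and still on the mat, head and handle end over it; tip box upright on the bare bench over 12 cm from the thick end of the wedge; bottle, beaker and jar within 20 mm of where they stood (value of joint tray above 0.0055 m and linear speed of wedge below 0.01 m/s and linear speed of mallet below 0.02 m/s and horizontal distance between tipbox and wedge_butt above 0.12 m and height (world z) of tipbox below 0.003 m and angle between tipbox's own z axis and vertical below 0.1 rad and x of mallet_head in the frame of mat between -0.15 and 0.15 m and y of mallet_head in the frame of mat between -0.075 and 0.075 m and height (world z) of each of mallet_head, mallet_end below 0.026 m and x of mallet_end in the frame of mat between -0.15 and 0.15 m and y of mallet_end in the frame of mat between -0.075 and 0.075 m); the robot touches nothing.
It fails at once if the gripper or arm touches the wedge or the tray (contact force between any of wedge, tray and the fingers above 0.5 N or contact force between any of wedge, tray and the arm above 0.5 N).
It fails at once if the mallet hits the tray (contact force between mallet and tray above 1 N).
It fails at once if a bystander is shifted by more than 20 mm (distance of any of bottle, beaker, jar from where it was at the start of the episode above 0.02 m).
It also fails if it takes over 66 s, if anything falls off the work surface, if the arm or the gripper's body presses on something with over 40 N, if the wrist force passes 120 N, or if a joint passes its speed limit or range.

## Working session

There is one attempt and no reset: what is moved stays moved. The work goes in short steps, Python scripts to look and compute and a tool call to move; the robot and the scene stay as the last step left them, time stands still between calls to the robot, and variables do not carry over. Pictures are saved under pics/ and viewed, on a budget of 10 in all, crops included, one or two more only if the job needs it, and the job is handed in when it is done.

Besides the shell and the picture viewer there is one more tool, called after "Emit:" by a JSON object that holds its "op" and its "data", one argument or row to a line. send_rows: Moves the arm, as the interface text tells. Its arguments: {"type":"object","properties":{"rows":{"type":"array"}},"required":["rows"]}

```bash
ls; mkdir -p pics; cat > h.py <<'E'
from cell import ctrl
import numpy as np, cv2
def lift(cam,uv,z=None,depth=None):
    c=ctrl.get_calibration(cam);K=np.array(c["intrinsics"]);T=np.array(c["T"])
    r=np.linalg.inv(K)@np.array([uv[0],uv[1],1.0])
    if z is not None:
        d=T[:3,:3]@r; return T[:3,3]+d*(z-T[2,3])/d[2]
    d=depth[int(round(uv[1])),int(round(uv[0]))]
    return T[:3,:3]@(r*d)+T[:3,3]
E
python3 - <<'E'
from h import *
s=ctrl.read_state();print(s["clock"],s["eef_pos"],s["tool_rot"],s["width"],ctrl.tcp_to_tips)
H=dict(wedge_butt=23,mallet_head=19,mallet_grip=19,mallet_end=19,tipbox=0,tray_bar=41,backstop=8,wedge=8,mat=0,bottle=0,beaker=0,jar=0,stand=0)
ims=[]
for cam in("scene","side"):
    im,d=ctrl.get_image(cam);cv2.imwrite(f"pics/{cam}0.png",im)
    np.save(f"{cam}_d.npy",d)
    for n,z in H.items():
        for r in ctrl.place_of(cam,n)[:3]:
            print(cam,n,round(r["confidence"],2),np.round(r["uv"]),np.round(lift(cam,r["uv"],z)[:2]))
E
```

```text
pics
0.0 [285.21237097 583.39708928 241.3972096 ] [-3.13968172e+00  2.21188343e-05  2.68684145e+00] 85.7436004193421 11.0
scene wedge_butt 0.79 [310. 200.] [565.  48.]
scene wedge_butt 0.28 [122. 267.] [ 602. -392.]
scene mallet_head 0.66 [127. 271.] [ 613. -385.]
scene mallet_head 0.58 [338. 167.] [456. 211.]
scene mallet_head 0.26 [100. 218.] [ 413. -417.]
scene mallet_grip 0.85 [118. 257.] [ 565. -397.]
scene mallet_grip 0.21 [322. 196.] [560.  90.]
scene mallet_end 0.93 [ 99. 222.] [ 426. -420.]
scene tipbox 0.68 [289. 225.] [603. -29.]
scene tipbox 0.62 [202. 179.] [ 318. -144.]
scene tray_bar 0.98 [349. 180.] [557. 169.]
scene backstop 0.74 [342. 188.] [539. 167.]
scene wedge 0.75 [326. 194.] [544. 112.]
scene bottle 0.82 [335. 172.] [452. 208.]
scene beaker 0.94 [321. 268.] [749. -41.]
scene jar 0.7 [364. 246.] [735.  77.]
scene jar 0.3 [ 98. 222.] [ 397. -424.]
scene stand 0.74 [373. 206.] [628. 191.]
side wedge_butt 0.7 [234. 159.] [577.  34.]
side wedge_butt 0.51 [208. 128.] [564. 187.]
side wedge_butt 0.48 [214. 149.] [545.  97.]
side mallet_head 0.9 [335. 283.] [ 610. -392.]
side mallet_head 0.61 [295. 298.] [ 517. -381.]
side mallet_head 0.47 [266. 333.] [ 430. -415.]
side mallet_grip 0.67 [314. 298.] [ 553. -398.]
side mallet_end 0.77 [262. 335.] [ 421. -415.]
side tipbox 0.81 [226. 234.] [ 460. -161.]
side tipbox 0.58 [251. 180.] [591. -37.]
side tray_bar 0.75 [208. 128.] [556. 168.]
side tray_bar 0.68 [255. 181.] [582. -77.]
side backstop 0.69 [204. 138.] [541. 168.]
side wedge 0.72 [216. 150.] [553. 106.]
side mat 0.8 [294. 297.] [ 523. -372.]
side bottle 0.7 [166. 141.] [439. 213.]
side bottle 0.39 [292. 300.] [ 517. -375.]
side beaker 0.93 [300. 164.] [741. -45.]
side jar 0.87 [278. 138.] [739.  74.]
side stand 0.56 [233. 130.] [635. 170.]
```

```bash
python3 -c "
import cv2
a=cv2.imread('pics/scene0.png');b=cv2.imread('pics/side0.png')
cv2.imwrite('pics/v1.png',cv2.resize(a,(800,600),interpolation=cv2.INTER_CUBIC))
cv2.imwrite('pics/v2.png',cv2.resize(b,(800,600),interpolation=cv2.INTER_CUBIC))"
```

```text
(no output)
```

View pics/v1.png

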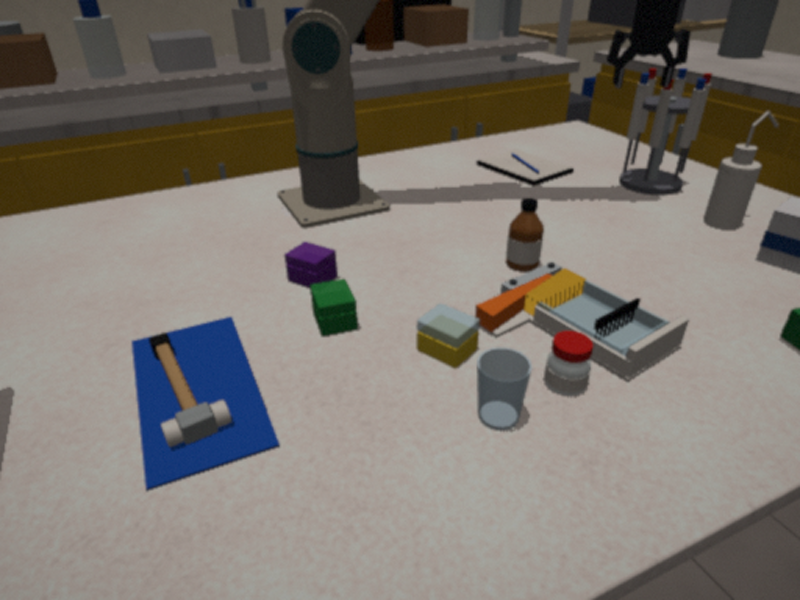

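View pics/v2.png

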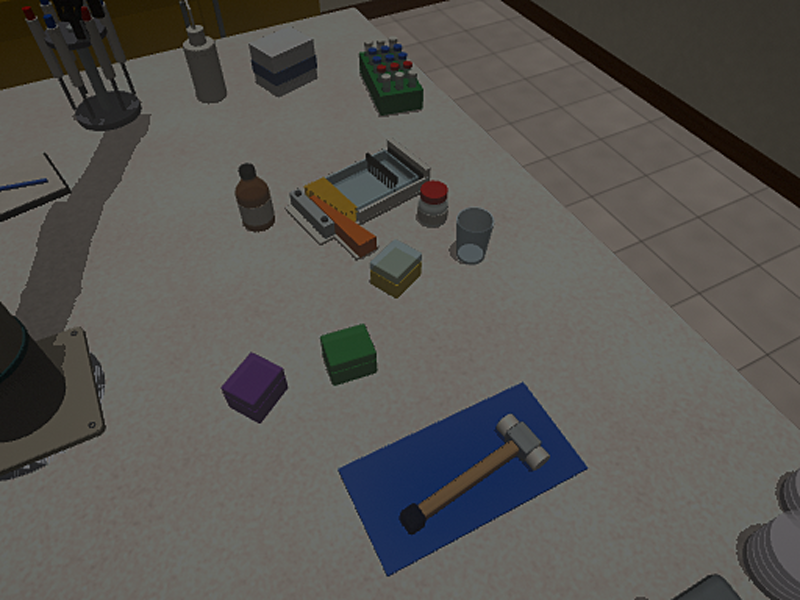

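The scene camera view shows the yellow tip box at about (448,335), the wedge's thick end at (485,315), the mallet at (185,400) on the mat, and the bottle, beaker and jar near the stand. The networks' positions agree with this. The side view shows the same layout, with the green and purple boxes as look-alikes. I'll move over the box now.

Emit:
{"op": "send_rows", "data": {
  "rows": [
    {"x":1.8,"y":-3.6,"roll":3},
    {"x":3.6,"y":-7.2,"roll":6},
    {"x":5.4,"y":-10.8,"roll":9},
    {"x":7.2,"y":-14.4,"roll":12},
    {"x":9,"y":-18,"roll":15}
  ]
}}

```text
$.rows[0]: bad value
```

Emit:
{"op": "send_rows", "data": {
  "rows": [
    {"x":1.8,"y":-3.6,"roll":3},
    {"x":3.6,"y":-7.2,"roll":6},
    {"x":5.4,"y":-10.8,"roll":9},
    {"x":7.2,"y":-14.4,"roll":12},
    {"x":9,"y":-18,"roll":15}
  ]
}}

```text
$.rows[0]: bad value
```

Emit:
{"op": "send_rows", "data": {
  "rows": [
    {"x":1.8,"y":-3.6,"roll":3},
    {"x":3.6,"y":-7.2,"roll":6},
    {"x":5.4,"y":-10.8,"roll":9},
    {"x":7.2,"y":-14.4,"roll":12},
    {"x":8.8,"y":-18,"roll":13}
  ]
}}

```text
$.rows[0]: bad value
```

```bash
cat > look.py <<'E'
import sys
from h import *
H=dict(wedge_butt=23,tipbox=0,tray_bar=41,backstop=8,wedge=8,mallet_head=19,mallet_grip=19,mallet_end=19)
def look(tag,names,cams=("wrist",),save=True):
    s=ctrl.read_state();print(round(s["clock"],2),np.round(s["eef_pos"],1),np.round(np.degrees(s["tool_rot"]),1),round(s["width"],1))
    for cam in cams:
        c=ctrl.get_calibration(cam);im,d=ctrl.get_image(cam)
        np.savez(f"{tag}_{cam}.npz",d=d,K=c["intrinsics"],T=c["T"])
        cv2.imwrite(f"pics/{tag}_{cam}.png",im)
        for n in names:
            for r in ctrl.place_of(cam,n)[:2]:
                print(cam,n,round(r["confidence"],2),np.round(r["uv"]),np.round(lift(cam,r["uv"],H[n])[:2],1))
if __name__=="__main__": look(sys.argv[1],sys.argv[2].split(","),sys.argv[3].split(","))
E
python3 look.py a wedge_butt,tipbox,tray_bar,backstop,wedge wrist; python3 - <<'E'
from h import *
print(ctrl.get_calibration("wrist")["T"])
E
```

```text
1.4 [285.5 583.9 242.3] [-180.    -0.   153.9] 85.0
[[ 4.39077762e-01  8.52848356e-01  2.82595825e-01  2.12081603e+02]
 [ 8.98448861e-01 -4.17003227e-01 -1.37469825e-01  6.20159608e+02]
 [ 6.02456077e-04  3.14257840e-01 -9.49337478e-01  3.73840937e+02]
 [ 0.00000000e+00  0.00000000e+00  0.00000000e+00  1.00000000e+00]]
```

View pics/a_wrist.png

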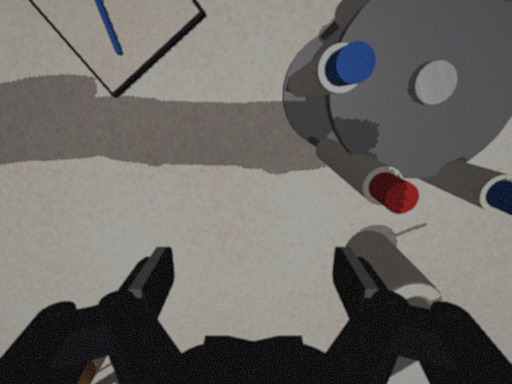

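The move was refused, probably because every field has to be present. The wrist view only shows the start area (pipette stand). I'll resend the move with full rows.

Emit:
{"op": "send_rows", "data": {
  "rows": [
    {"x":1.8,"y":-3.6,"z":0,"roll":3,"claw":0},
    {"x":3.6,"y":-7.2,"z":0,"roll":6,"claw":0},
    {"x":5.4,"y":-10.8,"z":0,"roll":9,"claw":0},
    {"x":7.2,"y":-14.4,"z":0,"roll":12,"claw":0},
    {"x":9,"y":-18,"z":0,"roll":15,"claw":0}
  ]
}}

```text
clock: 2.12
eef_pos: [376.1, 402.3, 242.5]
tool_rot: [3.141, 0.0, 2.952]
force: [1.4, -0.0, 0.2]
width: 85.4
```

Emit:
{"op": "send_rows", "data": {
  "rows": [
    {"x":1.8,"y":-3.6,"z":0,"roll":3,"claw":0},
    {"x":3.6,"y":-7.2,"z":0,"roll":6,"claw":0},
    {"x":5.4,"y":-10.8,"z":0,"roll":9,"claw":0},
    {"x":7.2,"y":-14.4,"z":0,"roll":12,"claw":0},
    {"x":9,"y":-18,"z":0,"roll":15,"claw":0}
  ]
}}

```text
clock: 2.53
eef_pos: [466.2, 222.2, 242.6]
tool_rot: [3.141, 0.001, -3.07]
force: [0.2, 0.7, -0.2]
width: 85.3
```

Emit:
{"op": "send_rows", "data": {
  "rows": [
    {"x":1.8,"y":-3.6,"z":0,"roll":3,"claw":0},
    {"x":3.6,"y":-7.2,"z":0,"roll":6,"claw":0},
    {"x":5.4,"y":-10.8,"z":0,"roll":9,"claw":0},
    {"x":7.2,"y":-14.4,"z":0,"roll":12,"claw":0},
    {"x":8.8,"y":-18,"z":0,"roll":13,"claw":0}
  ]
}}

```text
clock: 2.95
eef_pos: [554.5, 41.9, 242.6]
tool_rot: [-3.142, 0.001, -2.844]
force: [0.7, -0.5, 0.6]
width: 85.6
```

```bash
python3 look.py b wedge_butt,tipbox,tray_bar,backstop,wedge wrist
```

```text
2.95 [554.5  41.9 242.6] [-1.800e+02  1.000e-01 -1.629e+02] 85.6
wrist wedge_butt 0.84 [241. 182.] [578.7  24.6]
wrist wedge_butt 0.74 [164. 263.] [728.1 -50.2]
wrist tipbox 0.75 [192. 175.] [593.5 -36.9]
wrist tipbox 0.59 [121.  39.] [ 452.4 -155.3]
wrist tray_bar 0.7 [348. 200.] [554.9 170.2]
wrist backstop 0.59 [347. 180.] [533.9 174.2]
wrist wedge 0.68 [304. 177.] [547.  117.7]
```

View pics/b_wrist.png

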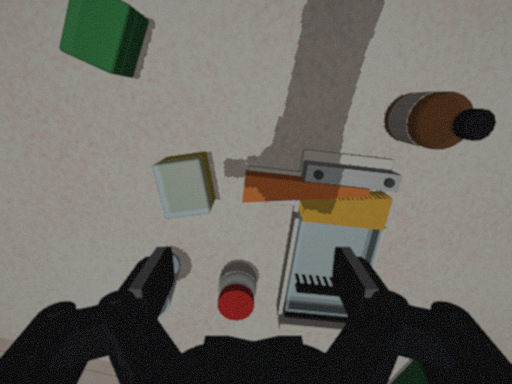

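This view from above shows the tip box at (185,190) and the wedge's butt edge at about (245,187). The jar is at (237,290), the beaker is behind the left finger, and the bottle is at (440,120). Next I'll measure the box, wedge and backstop from depth and colour.

```bash
cat > seg.py <<'E'
from h import *
f=np.load("b_wrist.npz");d,K,T=f["d"],f["K"],f["T"]
im=cv2.imread("pics/b_wrist.png");hsv=cv2.cvtColor(im,cv2.COLOR_BGR2HSV)
v,u=np.mgrid[:384,:512];P=np.stack([(u-K[0,2])/K[0,0]*d,(v-K[1,2])/K[1,1]*d,d],-1)@T[:3,:3].T+T[:3,3]
P[d==0]=-999
def rect(n,m):
    q=P[m][:,:2].astype(np.float32);(c,s,a)=cv2.minAreaRect(q);print(n,m.sum(),"c",np.round(c,1),"size",np.round(s,1),"ang",round(a,1),"z",np.round(np.median(P[m][:,2]),1));print(np.round(cv2.boxPoints((c,s,a))).tolist())
box=(u>145)&(u<222)&(v>145)&(v<225)&(P[...,2]>48)&(P[...,2]<64)
rect("boxtop",box)
o=(hsv[...,0]<14)&(hsv[...,1]>170)&(u>230)&(u<400)&(v>160)&(v<215)&(P[...,2]>34)&(P[...,2]<43)
rect("wedgetop",o)
b=(u>290)&(u<410)&(v>145)&(v<195)&(hsv[...,1]<60)&(P[...,2]>34)&(P[...,2]<43)
rect("backstop",b)
y=(hsv[...,0]>16)&(hsv[...,0]<30)&(hsv[...,1]>170)&(u>290)&(u<400)&(P[...,2]>36)&(P[...,2]<46)
rect("bar",y)
for n,w in(("beaker",(150,185,240,330,85)),("jar",(215,260,255,325,70)),("bottle",(380,500,85,150,125))):
    m=(u>w[0])&(u<w[1])&(v>w[2])&(v<w[3])&(P[...,2]>20)
    print(n,m.sum(),np.round(P[m].min(0)),np.round(P[m].max(0)))
E
python3 seg.py
```

```text
boxtop 2692 c [597.7 -34.3] size [70.5 57.7] ang 25.3 z 55.6
[[554.0, -23.0], [578.0, -75.0], [642.0, -45.0], [617.0, 7.0]]
wedgetop 1921 c [556.9 115.1] size [ 33.4 158.9] ang 15.8 z 37.9
[[519.0, 187.0], [563.0, 34.0], [595.0, 43.0], [551.0, 196.0]]
backstop 1607 c [526.5 165.2] size [ 23.3 120.5] ang 10.5 z 37.9
[[504.0, 222.0], [526.0, 104.0], [549.0, 108.0], [527.0, 227.0]]
bar 2001 c [612.5 188.6] size [123.1 112.7] ang 20.1 z 40.9
[[535.0, 220.0], [574.0, 115.0], [690.0, 157.0], [651.0, 263.0]]
beaker 1642 [545. -27.  20.] [765.  12. 310.]
jar 1752 [701.  44.  20.] [754.  99.  72.]
bottle 4675 [407. 183.  20.] [467. 237. 127.]
```

Depth gives a clear result:
- **Box:** 70.5 x 57.7 mm, centre (597.7, -34.3), yaw 25°, top at 55.6.
- **Backstop:** stand yaw is about 10.5°.
- **Wedge butt:** about (579, 40).

I'll grasp the box now.

Emit:
{"op": "send_rows", "data": {
  "rows": [
    {"x":1.8,"y":-3.2,"z":0,"roll":4,"claw":0},
    {"x":3.6,"y":-6.4,"z":0,"roll":8,"claw":0},
    {"x":4.3,"y":-7.6,"z":-3,"roll":8,"claw":0},
    {"x":4.3,"y":-7.6,"z":-7,"roll":8,"claw":0},
    {"x":4.3,"y":-7.6,"z":-11,"roll":8,"claw":0}
  ]
}}

```text
clock: 3.67
eef_pos: [597.9, -31.3, 132.2]
tool_rot: [-3.14, 0.004, -2.706]
force: [0.2, -0.2, -1.3]
width: 84.8
```

Emit:
{"op": "send_rows", "data": {
  "rows": [
    {"x":0,"y":0,"z":-3,"roll":0,"claw":0},
    {"x":0,"y":0,"z":-6,"roll":0,"claw":0},
    {"x":0,"y":0,"z":-9,"roll":0,"claw":0},
    {"x":0,"y":0,"z":-10.2,"roll":0,"claw":0},
    {"x":0,"y":0,"z":-10.2,"roll":0,"claw":0}
  ]
}}

```text
clock: 4.08
eef_pos: [594.2, -29.9, 27.7]
tool_rot: [3.138, -0.005, -2.703]
force: [-0.1, -0.0, -1.1]
width: 85.3
```

Emit:
{"op": "send_rows", "data": {
  "rows": [
    {"x":0,"y":0,"z":0,"roll":0,"claw":1},
    {"x":0,"y":0,"z":0,"roll":0,"claw":1},
    {"x":0,"y":0,"z":0,"roll":0,"claw":1},
    {"x":0,"y":0,"z":0,"roll":0,"claw":1},
    {"x":0,"y":0,"z":0,"roll":0,"claw":1}
  ]
}}

```text
clock: 4.5
eef_pos: [598.4, -31.9, 32.7]
tool_rot: [-3.14, 0.004, -2.706]
force: [0.5, 0.6, 7.1]
width: 57.3
```

The grip holds (width 57.3). Next: lift, carry and set down.

Emit:
{"op": "send_rows", "data": {
  "rows": [
    {"x":0,"y":0,"z":2,"roll":0,"claw":1},
    {"x":0,"y":0,"z":5,"roll":0,"claw":1},
    {"x":1,"y":-2,"z":7,"roll":0,"claw":1},
    {"x":2.5,"y":-5,"z":8,"roll":0,"claw":1},
    {"x":4,"y":-8,"z":8,"roll":0,"claw":1}
  ]
}}

```text
clock: 4.92
eef_pos: [639.1, -111.8, 114.7]
tool_rot: [-3.139, 0.006, -2.704]
force: [1.0, -0.5, -1.2]
width: 57.3
```

Emit:
{"op": "send_rows", "data": {
  "rows": [
    {"x":1.8,"y":-3,"z":0,"roll":0,"claw":1},
    {"x":3.6,"y":-5.5,"z":0,"roll":0,"claw":1},
    {"x":5,"y":-7,"z":0,"roll":0,"claw":1},
    {"x":5,"y":-7,"z":-2.5,"roll":0,"claw":1},
    {"x":5,"y":-7,"z":-5,"roll":0,"claw":1}
  ]
}}

```text
clock: 5.33
eef_pos: [688.6, -184.9, 62.2]
tool_rot: [-3.137, 0.004, -2.709]
force: [-0.3, 0.1, -2.6]
width: 56.8
```

Emit:
{"op": "send_rows", "data": {
  "rows": [
    {"x":0,"y":0,"z":-1.5,"roll":0,"claw":1},
    {"x":0,"y":0,"z":-2.5,"roll":0,"claw":1},
    {"x":0,"y":0,"z":-2.9,"roll":0,"claw":1},
    {"x":0,"y":0,"z":-3,"roll":0,"claw":1},
    {"x":0,"y":0,"z":-3,"roll":0,"claw":1}
  ]
}}

```text
clock: 5.75
eef_pos: [686.0, -181.7, 32.5]
tool_rot: [3.141, -0.001, -2.706]
force: [-4.8, -0.4, 6.5]
width: 56.9
```

Emit:
{"op": "send_rows", "data": {
  "rows": [
    {"x":0,"y":0,"z":0,"roll":0,"claw":0},
    {"x":0,"y":0,"z":0,"roll":0,"claw":0},
    {"x":0,"y":0,"z":0,"roll":0,"claw":0},
    {"x":0,"y":0,"z":0,"roll":0,"claw":0},
    {"x":0,"y":0,"z":0,"roll":0,"claw":0}
  ]
}}

```text
clock: 6.17
eef_pos: [686.7, -182.0, 30.4]
tool_rot: [-3.141, 0.0, -2.706]
force: [-0.6, -0.6, -0.1]
width: 85.2
```

Emit:
{"op": "send_rows", "data": {
  "rows": [
    {"x":0,"y":0,"z":3,"roll":0,"claw":0},
    {"x":0,"y":0,"z":7,"roll":0,"claw":0},
    {"x":0,"y":0,"z":11,"roll":0,"claw":0},
    {"x":0,"y":0,"z":15,"roll":0,"claw":0},
    {"x":0,"y":0,"z":18,"roll":0,"claw":0}
  ]
}}

```text
clock: 6.58
eef_pos: [687.6, -182.2, 214.2]
tool_rot: [-3.139, 0.003, -2.706]
force: [0.7, -0.6, 0.1]
width: 85.6
```

```bash
python3 look.py c tipbox,wedge_butt,mallet_head,mallet_grip,mallet_end scene,side
```

```text
6.58 [ 687.6 -182.2  214.2] [-179.9    0.2 -155.1] 85.6
scene tipbox 0.96 [202. 180.] [ 322.2 -145.6]
scene tipbox 0.84 [242. 269.] [ 685.8 -181.1]
scene wedge_butt 0.75 [306. 203.] [573.9  34.3]
scene mallet_head 0.79 [124. 270.] [ 608.6 -391. ]
scene mallet_grip 0.66 [115. 258.] [ 565.9 -401.8]
scene mallet_end 0.73 [ 98. 218.] [ 409.2 -420. ]
side tipbox 0.93 [307. 203.] [ 684.  -171.7]
side tipbox 0.86 [166. 250.] [ 317. -137.]
side wedge_butt 0.98 [236. 160.] [577.4  27.8]
side wedge_butt 0.59 [214. 147.] [545.9 105.7]
side mallet_head 0.72 [334. 282.] [ 609.4 -389.4]
side mallet_grip 0.75 [316. 298.] [ 555.  -399.6]
side mallet_end 0.94 [262. 334.] [ 422.1 -414.9]
side mallet_end 0.58 [314. 295.] [ 555.8 -393.9]
```

The box stands at about (685, -180). Next I'll move above the mallet for a close look.

Emit:
{"op": "send_rows", "data": {
  "rows": [
    {"x":-2,"y":-3.3,"z":1,"roll":-3,"claw":0},
    {"x":-4,"y":-6.6,"z":2,"roll":-6,"claw":0},
    {"x":-6,"y":-9.9,"z":3,"roll":-9,"claw":0},
    {"x":-8,"y":-13.2,"z":3,"roll":-12,"claw":0},
    {"x":-10,"y":-16.5,"z":3,"roll":-15,"claw":0}
  ]
}}

```text
clock: 7.6
eef_pos: [585.8, -348.6, 241.0]
tool_rot: [-3.141, 0.001, -2.97]
force: [0.3, -0.6, -0.7]
width: 85.4
```

Emit:
{"op": "send_rows", "data": {
  "rows": [
    {"x":-1.7,"y":-2.7,"z":0,"roll":-1,"claw":0},
    {"x":-3.4,"y":-5,"z":0,"roll":-1,"claw":0},
    {"x":-3.4,"y":-5,"z":0,"roll":-1,"claw":0}
  ]
}}

```text
clock: 7.85
eef_pos: [546.2, -405.5, 240.0]
tool_rot: [-3.137, -0.006, -2.996]
force: [-0.8, -1.1, -0.0]
width: 85.3
```

```bash
python3 look.py d mallet_head,mallet_grip,mallet_end wrist; python3 - <<'E'
from h import *
f=np.load("d_wrist.npz");d,K,T=f["d"],f["K"],f["T"]
im=cv2.imread("pics/d_wrist.png");hsv=cv2.cvtColor(im,cv2.COLOR_BGR2HSV)
v,u=np.mgrid[:384,:512];P=np.stack([(u-K[0,2])/K[0,0]*d,(v-K[1,2])/K[1,1]*d,d],-1)@T[:3,:3].T+T[:3,3]
P[d==0]=-999
def rect(n,m):
    q=P[m][:,:2].astype(np.float32);(c,s,a)=cv2.minAreaRect(q);print(n,m.sum(),"c",np.round(c,1),"size",np.round(s,1),"ang",round(a,1),"z",np.round(np.percentile(P[m][:,2],[5,50,95]),1))
    print(np.round(cv2.boxPoints((c,s,a))).tolist())
m=(P[...,2]>12)&(P[...,2]<60)
n,lab,st,ce=cv2.connectedComponentsWithStats(m.astype(np.uint8))
for i in range(1,n):
    if st[i,4]>800: print(st[i]);rect("cc",lab==i)
w=m&(hsv[...,0]>5)&(hsv[...,0]<25)&(hsv[...,1]>80)
rect("wood",cv2.erode(w.astype(np.uint8),np.ones((3,3)))>0)
b=(hsv[...,0]>100)&(hsv[...,0]<125)&(hsv[...,1]>150)&(P[...,2]<10)&(P[...,2]>-5)
rect("mat",b)
E
```

```text
7.85 [ 546.2 -405.5  240. ] [-179.7   -0.3 -171.7] 85.3
wrist mallet_head 0.65 [260. 218.] [ 619.5 -377.6]
wrist mallet_head 0.5 [457. 314.] [733.6 -45.6]
wrist mallet_grip 0.62 [258. 171.] [ 556.  -388.4]
wrist mallet_end 0.57 [260.  68.] [ 435.  -404.3]
[486   0  26  40 825]
cc 825 c [ 338.6 -164. ] size [44.9  4.8] ang 32.9 z [13.5 25.1 36. ]
[[319.0, -174.0], [321.0, -178.0], [359.0, -154.0], [356.0, -150.0]]
[  40   10   44  203 4930]
cc 4930 c [ 517.7 -631. ] size [217.8  11.4] ang 1.6 z [14.9 38.6 58. ]
[[409.0, -628.0], [409.0, -640.0], [627.0, -634.0], [626.0, -622.0]]
[ 231   56   57  173 3643]
cc 3643 c [ 518.3 -398.4] size [209.3  75.5] ang 6.5 z [25.6 30.2 34.4]
[[410.0, -373.0], [419.0, -448.0], [626.0, -424.0], [618.0, -349.0]]
[ 427   91   85   74 4592]
cc 4592 c [ 455.3 -157.5] size [59.8 70.4] ang 83.4 z [19.7 55.4 57.1]
[[417.0, -183.0], [487.0, -191.0], [494.0, -132.0], [424.0, -124.0]]
[ 369  254   55   54 1588]
cc 1588 c [ 677.7 -180.8] size [61.5 50.4] ang 24.2 z [17.3 54.8 56.7]
[[639.0, -170.0], [660.0, -216.0], [716.0, -191.0], [695.0, -145.0]]
[  24  277   74   32 1241]
cc 1241 c [ 768.2 -648.8] size [81.1 27.6] ang 70.0 z [15.4 34.7 56.3]
[[741.0, -682.0], [767.0, -692.0], [795.0, -615.0], [769.0, -606.0]]
wood 1349 c [ 579.  -328.8] size [314.6 108.3] ang 48.0 z [28.3 29.7 31.1]
[[433.0, -409.0], [514.0, -482.0], [725.0, -248.0], [644.0, -176.0]]
mat 21039 c [ 520.5 -377.7] size [147.3 297.5] ang 89.6 z [2.6 3.8 5.1]
[[371.0, -450.0], [669.0, -452.0], [670.0, -305.0], [372.0, -303.0]]
```

View pics/d_wrist.png

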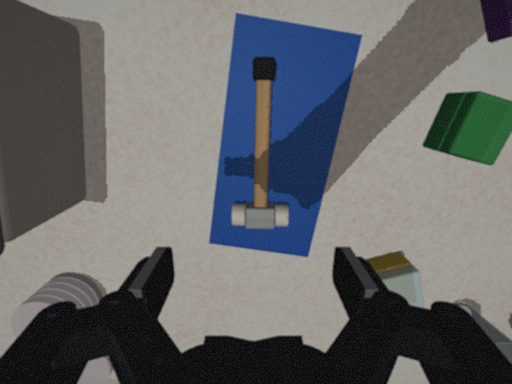

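The mallet lies on the mat, with its head at (260,215) and its end at (264,68) in the image. From depth, the head is at about (607, -388), yaw about 7°, and the mat is axis-aligned with its centre at (520, -378). I'll grasp slightly nearer the head for stiffness, 48 mm from its centre.

Emit:
{"op": "send_rows", "data": {
  "rows": [
    {"x":0.7,"y":0.4,"z":-4,"roll":0,"claw":0},
    {"x":0.7,"y":0.4,"z":-8,"roll":0,"claw":0},
    {"x":0.7,"y":0.4,"z":-12,"roll":0,"claw":0},
    {"x":0.7,"y":0.4,"z":-15,"roll":0,"claw":0},
    {"x":0.7,"y":0.4,"z":-18,"roll":0,"claw":0}
  ]
}}

```text
clock: 8.47
eef_pos: [560.6, -390.2, 58.1]
tool_rot: [3.14, 0.0, -2.982]
force: [0.5, -0.0, 0.1]
width: 85.4
```

Emit:
{"op": "send_rows", "data": {
  "rows": [
    {"x":0,"y":0,"z":-2,"roll":0,"claw":0},
    {"x":0,"y":0,"z":-3.5,"roll":0,"claw":0},
    {"x":0,"y":0,"z":-4,"roll":0,"claw":0},
    {"x":0,"y":0,"z":-4.2,"roll":0,"claw":0},
    {"x":0,"y":0,"z":-4.2,"roll":0,"claw":0}
  ]
}}

```text
clock: 8.88
eef_pos: [560.5, -392.8, 18.9]
tool_rot: [-3.141, 0.001, -2.985]
force: [0.9, 0.7, 1.3]
width: 85.4
```

Emit:
{"op": "send_rows", "data": {
  "rows": [
    {"x":0,"y":0,"z":0,"roll":0,"claw":1},
    {"x":0,"y":0,"z":0,"roll":0,"claw":1},
    {"x":0,"y":0,"z":0,"roll":0,"claw":1},
    {"x":0,"y":0,"z":0,"roll":0,"claw":1},
    {"x":0,"y":0,"z":0,"roll":0,"claw":1}
  ]
}}

```text
clock: 9.3
eef_pos: [559.7, -393.3, 18.9]
tool_rot: [-3.141, 0.001, -2.986]
force: [0.6, -0.4, 0.3]
width: 25.3
```

Emit:
{"op": "send_rows", "data": {
  "rows": [
    {"x":0,"y":0,"z":0,"roll":0,"claw":1},
    {"x":0,"y":0,"z":0,"roll":0,"claw":1},
    {"x":0,"y":0,"z":0,"roll":0,"claw":1}
  ]
}}

```text
clock: 9.55
eef_pos: [559.9, -393.6, 19.1]
tool_rot: [-3.141, 0.001, -2.986]
force: [-1.2, -0.4, 6.1]
width: 17.0
```

The handle is gripped (17 mm), and the head centre's z is about the TCP's z. I'll lift and carry it to a standoff behind the wedge, staying high.

Emit:
{"op": "send_rows", "data": {
  "rows": [
    {"x":0,"y":0,"z":2,"roll":0,"claw":1},
    {"x":0,"y":0,"z":5,"roll":0,"claw":1},
    {"x":0,"y":1,"z":9,"roll":0.5,"claw":1},
    {"x":-0.2,"y":4,"z":11,"roll":1,"claw":1},
    {"x":-0.4,"y":7.8,"z":12,"roll":1.6,"claw":1}
  ]
}}

```text
clock: 9.97
eef_pos: [555.9, -319.1, 141.0]
tool_rot: [-3.136, 0.003, -2.963]
force: [1.2, 0.4, -4.6]
width: 16.8
```

Emit:
{"op": "send_rows", "data": {
  "rows": [
    {"x":-0.2,"y":4,"z":0,"roll":0,"claw":1},
    {"x":-0.4,"y":8,"z":0,"roll":0,"claw":1},
    {"x":-0.6,"y":12,"z":0,"roll":0,"claw":1},
    {"x":-0.8,"y":16,"z":0,"roll":0,"claw":1},
    {"x":-1,"y":20,"z":0,"roll":0,"claw":1}
  ]
}}

```text
clock: 10.38
eef_pos: [544.1, -113.1, 137.5]
tool_rot: [3.141, -0.002, -2.958]
force: [1.1, 1.1, -3.5]
width: 16.7
```

Emit:
{"op": "send_rows", "data": {
  "rows": [
    {"x":0,"y":3.5,"z":0,"roll":0,"claw":1},
    {"x":0,"y":6,"z":0,"roll":0,"claw":1},
    {"x":0,"y":7,"z":0,"roll":0,"claw":1},
    {"x":0,"y":7,"z":0,"roll":0,"claw":1},
    {"x":0,"y":7,"z":0,"roll":0,"claw":1}
  ]
}}

```text
clock: 10.8
eef_pos: [545.0, -45.4, 137.8]
tool_rot: [-3.141, -0.001, -2.957]
force: [-0.1, -0.5, -3.5]
width: 16.8
```

```bash
cat > meas.py <<'E'
import sys
from look import *
tag=sys.argv[1]
look(tag,[])
f=np.load(f"{tag}_wrist.npz");d,K,T=f["d"],f["K"],f["T"]
im=cv2.imread(f"pics/{tag}_wrist.png");hsv=cv2.cvtColor(im,cv2.COLOR_BGR2HSV)
v,u=np.mgrid[:384,:512];P=np.stack([(u-K[0,2])/K[0,0]*d,(v-K[1,2])/K[1,1]*d,d],-1)@T[:3,:3].T+T[:3,3]
z=P[...,2]
def largest(m):
    n,l,st,_=cv2.connectedComponentsWithStats(m.astype(np.uint8));return l==1+st[1:,4].argmax()
o=largest((d>0)&((hsv[...,0]<14)|(hsv[...,0]>176))&(hsv[...,1]>170)&(z>33)&(z<43)&(P[...,0]>480)&(P[...,1]>0))
for a in (9.5,10.5,11.5):
    yh=np.array([-np.sin(np.radians(a)),np.cos(np.radians(a))]);xh=np.array([yh[1],-yh[0]])
    p=P[o][:,:2];s=p@yh;t=p@xh
    e=[np.percentile(t[(s>s.min()+k)&(s<s.min()+k+20)],2) for k in(5,25,45,65,85,105)]
    print(a,"smin",np.round(np.percentile(s,[0,1,99,100]),1),"left edge",np.round(e,1),"t at butt",np.round(np.percentile(t[s<s.min()+15],[2,98]),1))
E
python3 meas.py e; python3 look.py e2 mallet_head,wedge_butt wrist
```

```text
10.8 [545.  -45.4 137.8] [-1.800e+02 -1.000e-01 -1.694e+02] 16.8
9.5 smin [-59.5 -58.8  97.1 100.9] left edge [559.6 559.4 559.  558.9 559.7 559.3] t at butt [559.9 593.3]
10.5 smin [-69.5 -68.9  87.3  91. ] left edge [558.8 558.9 558.8 559.  560.3 560.1] t at butt [558.9 592.4]
11.5 smin [-79.7 -78.8  77.3  81.2] left edge [557.7 558.2 558.4 558.8 560.6 560.8] t at butt [557.7 591.3]
10.85 [545.1 -46.8 137.9] [-1.799e+02 -1.000e-01 -1.695e+02] 16.4
wrist mallet_head 0.91 [253. 336.] [715.4 -15.8]
wrist wedge_butt 0.92 [328. 242.] [581.1  36.2]
```

View pics/e_wrist.png

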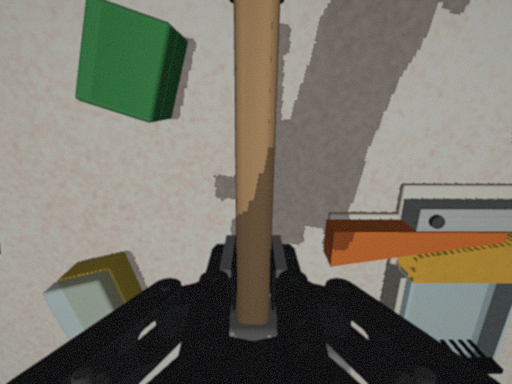

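The view shows the mallet held with the handle upright in the image, the wedge butt at (330,243) and a clear approach. The wedge yaw is 10° and the butt is at (578.4, 36.7), so contact is about 36 mm ahead. I'll lower to striking height and check.

Emit:
{"op": "send_rows", "data": {
  "rows": [
    {"x":-0.1,"y":0,"z":-3.5,"roll":0,"claw":1},
    {"x":-0.1,"y":0,"z":-7,"roll":0,"claw":1},
    {"x":-0.1,"y":0,"z":-10,"roll":0,"claw":1},
    {"x":-0.1,"y":0,"z":-11,"roll":0,"claw":1},
    {"x":-0.1,"y":0,"z":-11,"roll":0,"claw":1}
  ]
}}

```text
clock: 11.42
eef_pos: [542.5, -46.1, 25.9]
tool_rot: [3.141, -0.005, -2.959]
force: [-0.3, -0.9, -4.4]
width: 17.0
```

```bash
python3 - <<'E'
from h import *
print(ctrl.read_state()["eef_pos"])
for cam in("side","scene"):
    im,d=ctrl.get_image(cam)
    cv2.imwrite(f"pics/f_{cam}.png",cv2.resize(im[80:240,130:340] if cam=="side" else im[110:270,210:420],None,fx=3.5,fy=3.5,interpolation=cv2.INTER_CUBIC))
    for n,z in(("mallet_head",27),("mallet_end",27),("wedge_butt",23)):
        for r in ctrl.place_of(cam,n)[:2]: print(cam,n,round(r["confidence"],2),np.round(r["uv"]),np.round(lift(cam,r["uv"],z)))
E
```

```text
[542.4595373  -46.104778    25.92841234]
side mallet_head 0.9 [254. 172.] [601. -37.  27.]
side mallet_end 0.89 [195. 208.] [417. -75.  27.]
scene mallet_head 0.73 [284. 211.] [583. -31.  27.]
scene mallet_end 0.97 [234. 176.] [384. -74.  27.]
scene wedge_butt 0.68 [304. 201.] [565.  32.  23.]
```

View pics/f_side.png

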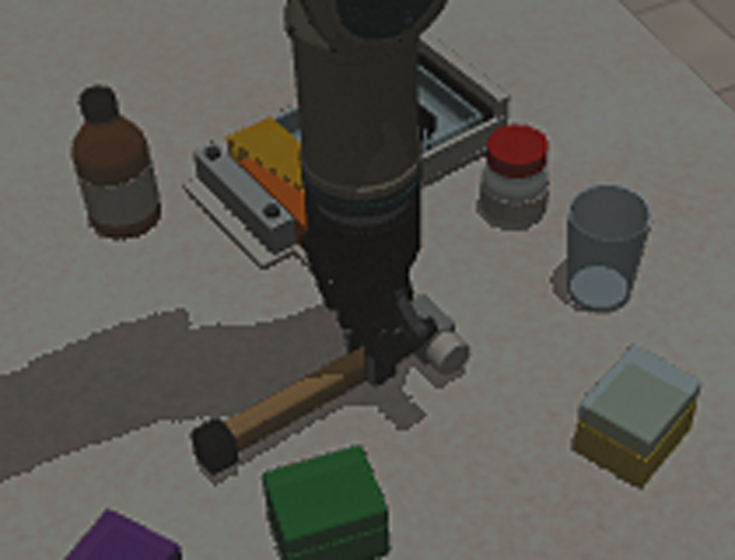

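The mallet sits level behind the wedge, with the head near (592, -34). The bottle, beaker and jar are untouched and the tip box is upright. First tap.

Emit:
{"op": "send_rows", "data": {
  "rows": [
    {"x":-0.2,"y":1.2,"z":0,"roll":0,"claw":1},
    {"x":-0.4,"y":2.5,"z":0,"roll":0,"claw":1},
    {"x":-0.6,"y":3.5,"z":0,"roll":0,"claw":1},
    {"x":-0.8,"y":4.5,"z":0,"roll":0,"claw":1},
    {"x":-0.9,"y":5.1,"z":0,"roll":0,"claw":1}
  ]
}}

```text
clock: 12.23
eef_pos: [535.1, 8.2, 28.5]
tool_rot: [3.141, -0.0, -2.956]
force: [0.0, -0.5, -2.6]
width: 16.6
```

Emit:
{"op": "send_rows", "data": {
  "rows": [
    {"x":0.2,"y":-1.2,"z":0,"roll":0,"claw":1},
    {"x":0.5,"y":-2.8,"z":0,"roll":0,"claw":1},
    {"x":0.5,"y":-2.8,"z":0,"roll":0,"claw":1},
    {"x":0.5,"y":-2.8,"z":0,"roll":0,"claw":1}
  ]
}}

```text
clock: 12.57
eef_pos: [540.6, -23.8, 28.3]
tool_rot: [-3.14, -0.0, -2.96]
force: [0.1, 1.2, -3.4]
width: 16.5
```

```bash
python3 meas.py g
```

```text
12.57 [540.6 -23.8  28.3] [-179.9   -0.  -169.6] 16.5Traceback (most recent call last):
  File "meas.py", line 15, in <module>
    e=[np.percentile(t[(s>s.min()+k)&(s<s.min()+k+20)],2) for k in(5,25,45,65,85,105)]
       ~~~~~~~~~~~~~^^^^^^^^^^^^^^^^^^^^^^^^^^^^^^^^^^^^^
    return _quantile_unchecked(
        a, q, axis, out, overwrite_input, method, keepdims, weights)
    return _ureduce(a,
                    func=_quantile_ureduce_func,
    ...<5 lines>...
                    overwrite_input=overwrite_input,
                    method=method)
    r = func(a, **kwargs)
    result = _quantile(arr,
                       quantiles=q,
    ...<2 lines>...
                       out=out,
                       weights=wgt)
    slices_having_nans = np.isnan(arr[-1, ...])
                                  ~~~^^^^^^^^^
IndexError: index -1 is out of bounds for axis 0 with size 0
```

```bash
python3 - <<'E'
s=open('meas.py').read();i=s.index("for a in")
open('meas.py','w').write(s[:i]+'''a=np.radians(10);yh=np.array([-np.sin(a),np.cos(a)]);xh=np.array([yh[1],-yh[0]])
p=P[o][:,:2];s=p@yh;t=p@xh;st=ctrl.read_state()
print(o.sum(),"butt s",np.round(np.percentile(s,[0,1,3]),1),"t",np.round(np.percentile(t[s<s.min()+10],[2,98]),1),"tcp s",np.round(np.array(st["eef_pos"][:2])@yh,1))
''')
E
sed -i 's/^look(tag,\[\])/look(tag,[])/' meas.py; python3 meas.py g; python3 look.py g2 wedge_butt,mallet_head wrist,scene
```

```text
12.62 [540.4 -22.6  28.3] [-180.    -0.  -169.5] 17.1
3166 butt s [-32.4 -28.5 -25. ] t [558.2 563.1] tcp s -115.3
12.67 [540.3 -21.8  28.2] [ 180.    -0.  -169.5] 16.7
wrist wedge_butt 0.91 [362. 324.] [575.1  54.6]
wrist wedge_butt 0.71 [ 14. 370.] [ 653. -159.]
wrist mallet_head 0.96 [252. 334.] [599.1  -9.9]
scene wedge_butt 0.83 [312. 198.] [564.3  56.9]
scene mallet_head 0.67 [293. 210.] [578.4  -5.5]
scene mallet_head 0.6 [312. 200.] [564.3  55.8]
```

View pics/g_wrist.png

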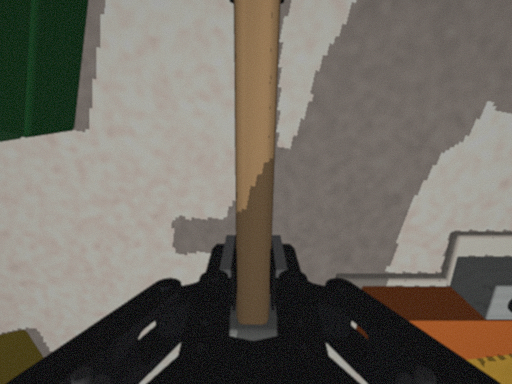

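The first tap moved the wedge about 17 mm; its butt is now at roughly (575, 55). The mallet is drawn clear. Second and third taps follow.

Emit:
{"op": "send_rows", "data": {
  "rows": [
    {"x":-0.3,"y":1.5,"z":0,"roll":0,"claw":1},
    {"x":-0.5,"y":2.7,"z":0,"roll":0,"claw":1},
    {"x":-0.6,"y":3.6,"z":0,"roll":0,"claw":1},
    {"x":-0.7,"y":4.3,"z":0,"roll":0,"claw":1},
    {"x":-0.7,"y":4.3,"z":0,"roll":0,"claw":1}
  ]
}}

```text
clock: 13.38
eef_pos: [532.8, 22.1, 28.3]
tool_rot: [-3.142, -0.001, -2.956]
force: [0.9, -0.7, -3.0]
width: 16.8
```

Emit:
{"op": "send_rows", "data": {
  "rows": [
    {"x":0.2,"y":-1.2,"z":0,"roll":0,"claw":1},
    {"x":0.4,"y":-2.5,"z":0,"roll":0,"claw":1},
    {"x":0.4,"y":-2.5,"z":0,"roll":0,"claw":1}
  ]
}}

```text
clock: 13.63
eef_pos: [538.6, -8.3, 28.4]
tool_rot: [-3.139, 0.001, -2.962]
force: [-0.1, -0.7, -4.0]
width: 16.8
```

Emit:
{"op": "send_rows", "data": {
  "rows": [
    {"x":-0.2,"y":1.3,"z":0,"roll":0,"claw":1},
    {"x":-0.4,"y":2.5,"z":0,"roll":0,"claw":1},
    {"x":-0.6,"y":3.2,"z":0,"roll":0,"claw":1},
    {"x":-0.7,"y":3.7,"z":0,"roll":0,"claw":1},
    {"x":-0.7,"y":3.7,"z":0,"roll":0,"claw":1}
  ]
}}

```text
clock: 14.05
eef_pos: [531.6, 33.0, 28.6]
tool_rot: [-3.14, 0.002, -2.958]
force: [1.6, -2.2, -3.7]
width: 17.0
```

Emit:
{"op": "send_rows", "data": {
  "rows": [
    {"x":0.2,"y":-1.2,"z":0,"roll":0,"claw":1},
    {"x":0.4,"y":-2.5,"z":0,"roll":0,"claw":1},
    {"x":0.4,"y":-2.5,"z":0,"roll":0,"claw":1}
  ]
}}

```text
clock: 14.3
eef_pos: [534.6, 4.5, 28.3]
tool_rot: [-3.14, -0.001, -2.96]
force: [0.2, -1.1, -3.8]
width: 17.1
```

```bash
python3 look.py k wedge_butt,mallet_head wrist,scene
```

```text
14.3 [534.6   4.5  28.3] [-179.9   -0.  -169.6] 17.1
wrist wedge_butt 0.88 [356. 325.] [570.6  79.6]
wrist mallet_head 0.88 [253. 331.] [591.   19.7]
scene wedge_butt 0.75 [317. 194.] [554.2  77.3]
scene wedge_butt 0.73 [373. 207.] [654.9 162.9]
scene mallet_head 0.68 [302. 201.] [559.1  32.6]
```

About 43 mm of advance so far, with little resistance. I'll continue with smaller taps and read the force at the end of each stroke.

Emit:
{"op": "send_rows", "data": {
  "rows": [
    {"x":-0.2,"y":1.3,"z":0,"roll":0,"claw":1},
    {"x":-0.4,"y":2.4,"z":0,"roll":0,"claw":1},
    {"x":-0.5,"y":2.9,"z":0,"roll":0,"claw":1},
    {"x":-0.6,"y":3.3,"z":0,"roll":0,"claw":1},
    {"x":-0.6,"y":3.3,"z":0,"roll":0,"claw":1}
  ]
}}

```text
clock: 15.02
eef_pos: [529.0, 40.3, 28.4]
tool_rot: [-3.14, 0.001, -2.958]
force: [1.7, -2.9, -4.2]
width: 16.8
```

Emit:
{"op": "send_rows", "data": {
  "rows": [
    {"x":0.2,"y":-1.2,"z":0,"roll":0,"claw":1},
    {"x":0.4,"y":-2.3,"z":0,"roll":0,"claw":1},
    {"x":0.4,"y":-2.3,"z":0,"roll":0,"claw":1}
  ]
}}

```text
clock: 15.27
eef_pos: [532.9, 15.2, 28.4]
tool_rot: [-3.14, -0.0, -2.96]
force: [0.1, -1.2, -4.0]
width: 16.6
```

Emit:
{"op": "send_rows", "data": {
  "rows": [
    {"x":-0.2,"y":1.3,"z":0,"roll":0,"claw":1},
    {"x":-0.4,"y":2.2,"z":0,"roll":0,"claw":1},
    {"x":-0.5,"y":2.6,"z":0,"roll":0,"claw":1},
    {"x":-0.5,"y":2.9,"z":0,"roll":0,"claw":1},
    {"x":-0.5,"y":2.9,"z":0,"roll":0,"claw":1}
  ]
}}

```text
clock: 15.68
eef_pos: [527.5, 45.8, 28.3]
tool_rot: [-3.14, -0.0, -2.959]
force: [-0.1, -5.3, -3.6]
width: 16.7
```

Emit:
{"op": "send_rows", "data": {
  "rows": [
    {"x":0.2,"y":-1.2,"z":0,"roll":0,"claw":1},
    {"x":0.4,"y":-2.3,"z":0,"roll":0,"claw":1},
    {"x":0.4,"y":-2.3,"z":0,"roll":0,"claw":1}
  ]
}}

```text
clock: 15.93
eef_pos: [531.8, 21.3, 28.4]
tool_rot: [-3.14, -0.0, -2.96]
force: [0.1, -0.6, -3.2]
width: 16.9
```

```bash
python3 look.py l wedge_butt,tray_bar wrist,scene,side
```

```text
15.93 [531.8  21.3  28.4] [-179.9   -0.  -169.6] 16.9
wrist wedge_butt 0.88 [350. 326.] [569.4  92.5]
wrist tray_bar 0.56 [511. 359.] [559.6 178.5]
scene wedge_butt 0.8 [322. 193.] [556.7  91.4]
scene tray_bar 0.78 [352. 183.] [571.8 166.6]
```

Emit:
{"op": "send_rows", "data": {
  "rows": [
    {"x":-0.2,"y":1.2,"z":0,"roll":0,"claw":1},
    {"x":-0.4,"y":2.2,"z":0,"roll":0,"claw":1},
    {"x":-0.5,"y":2.6,"z":0,"roll":0,"claw":1},
    {"x":-0.5,"y":2.9,"z":0,"roll":0,"claw":1},
    {"x":-0.5,"y":2.9,"z":0,"roll":0,"claw":1}
  ]
}}

```text
clock: 16.8
eef_pos: [526.8, 48.3, 28.5]
tool_rot: [-3.136, -0.001, -2.963]
force: [1.7, -10.5, -1.4]
width: 16.7
```

Emit:
{"op": "send_rows", "data": {
  "rows": [
    {"x":0.2,"y":-1.2,"z":0,"roll":0,"claw":1},
    {"x":0.4,"y":-2.3,"z":0,"roll":0,"claw":1},
    {"x":0.4,"y":-2.3,"z":0,"roll":0,"claw":1}
  ]
}}

```text
clock: 17.05
eef_pos: [530.9, 27.4, 28.4]
tool_rot: [-3.14, 0.0, -2.96]
force: [0.8, -0.3, -2.8]
width: 16.5
```

Emit:
{"op": "send_rows", "data": {
  "rows": [
    {"x":-0.2,"y":1.2,"z":0,"roll":0,"claw":1},
    {"x":-0.4,"y":2.2,"z":0,"roll":0,"claw":1},
    {"x":-0.5,"y":2.6,"z":0,"roll":0,"claw":1},
    {"x":-0.5,"y":2.9,"z":0,"roll":0,"claw":1},
    {"x":-0.5,"y":2.9,"z":0,"roll":0,"claw":1}
  ]
}}

```text
clock: 17.47
eef_pos: [526.2, 49.5, 28.6]
tool_rot: [-3.131, -0.001, -2.969]
force: [3.3, -21.3, -2.4]
width: 16.8
```

Emit:
{"op": "send_rows", "data": {
  "rows": [
    {"x":0.2,"y":-1.2,"z":0,"roll":0,"claw":1},
    {"x":0.4,"y":-2.3,"z":0,"roll":0,"claw":1},
    {"x":0.4,"y":-2.3,"z":0,"roll":0,"claw":1}
  ]
}}

```text
clock: 17.72
eef_pos: [529.8, 34.3, 28.3]
tool_rot: [-3.141, -0.0, -2.96]
force: [0.4, -0.6, -3.3]
width: 16.4
```

```bash
python3 look.py m wedge_butt,tray_bar wrist,scene
```

```text
17.72 [529.8  34.3  28.3] [-180.    -0.  -169.6] 16.4
wrist tray_bar 0.68 [482. 356.] [558.1 175.1]
scene wedge_butt 0.66 [327. 191.] [551.2 109.1]
scene tray_bar 0.86 [353. 185.] [579.7 162.3]
```

The force has risen to 21 N with almost no advance, which suggests the stop. One firmer, separate tap will confirm it, then I'll back off and measure.

Emit:
{"op": "send_rows", "data": {
  "rows": [
    {"x":-0.2,"y":0.9,"z":0,"roll":0,"claw":1},
    {"x":-0.4,"y":2.2,"z":0,"roll":0,"claw":1},
    {"x":-0.4,"y":2.7,"z":0,"roll":0,"claw":1},
    {"x":-0.4,"y":2.7,"z":0,"roll":0,"claw":1},
    {"x":-0.4,"y":2.7,"z":0,"roll":0,"claw":1}
  ]
}}

```text
clock: 18.43
eef_pos: [525.4, 50.1, 28.6]
tool_rot: [-3.128, -0.004, -2.972]
force: [1.6, -28.2, 0.5]
width: 16.9
```

Emit:
{"op": "send_rows", "data": {
  "rows": [
    {"x":0.4,"y":-2,"z":0,"roll":0,"claw":1},
    {"x":0.8,"y":-4,"z":0,"roll":0,"claw":1},
    {"x":1.2,"y":-6,"z":0,"roll":0,"claw":1},
    {"x":1.6,"y":-8,"z":3,"roll":0,"claw":1},
    {"x":2,"y":-10,"z":7,"roll":0,"claw":1}
  ]
}}

```text
clock: 18.85
eef_pos: [542.6, -35.4, 93.5]
tool_rot: [3.14, -0.007, -2.957]
force: [1.3, -0.2, -3.9]
width: 16.9
```

Emit:
{"op": "send_rows", "data": {
  "rows": [
    {"x":0,"y":0,"z":4,"roll":0,"claw":1},
    {"x":0,"y":0,"z":6,"roll":0,"claw":1},
    {"x":0,"y":0,"z":6,"roll":0,"claw":1}
  ]
}}

```text
clock: 19.1
eef_pos: [548.5, -34.9, 160.2]
tool_rot: [-3.14, 0.009, -2.957]
force: [0.8, 0.8, -3.3]
width: 17.2
```

```bash
python3 meas.py n; python3 look.py n2 wedge_butt,tray_bar,backstop wrist,side
```

```text
19.1 [548.5 -34.9 160.2] [-179.9    0.5 -169.5] 17.2
3014 butt s [-6.  -5.2 -3.9] t [558.3 592.7] tcp s -128.9
19.15 [546.8 -34.5 157.7] [-180.     0.3 -169.4] 16.9
wrist wedge_butt 0.79 [365. 227.] [563.7  89.5]
wrist wedge_butt 0.19 [439. 205.] [526.5 155.1]
wrist tray_bar 0.68 [452. 241.] [554.4 167.5]
wrist backstop 0.8 [439. 207.] [530.8 166.4]
wrist backstop 0.47 [249. 245.] [612.9 -25.2]
side wedge_butt 0.72 [300. 164.] [727.2 -63.9]
side tray_bar 0.85 [209. 127.] [560.  168.6]
side backstop 0.57 [199. 136.] [531.  181.6]
```

View pics/n_wrist.png

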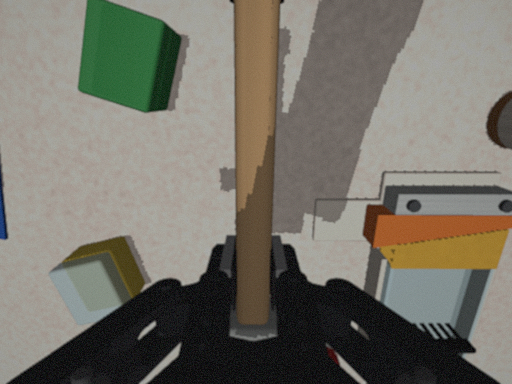

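The wedge has advanced 59 mm (s from -64 to -5), now with almost no progress at 28 N. The image shows it deep between the backstop and the yellow bar. I'll cross-check the tray's own travel against the earlier picture, relative to the backstop.

```bash
python3 - <<'E'
from h import *
a=np.radians(10);yh=np.array([-np.sin(a),np.cos(a)]);xh=np.array([yh[1],-yh[0]])
for tag in("b","n","n2"):
    f=np.load(f"{tag}_wrist.npz");d,K,T=f["d"],f["K"],f["T"]
    im=cv2.imread(f"pics/{tag}_wrist.png");hsv=cv2.cvtColor(im,cv2.COLOR_BGR2HSV)
    v,u=np.mgrid[:384,:512].astype(float)
    # ray to z=41 / 38 planes using colour only
    R=np.stack([(u-K[0,2])/K[0,0],(v-K[1,2])/K[1,1],np.ones_like(u)],-1)@T[:3,:3].T
    Pz=lambda z:(T[:3,3]+R*((z-T[2,3])/R[...,2])[...,None])[...,:2]
    Pd=R*d[...,None]+T[:3,3];z=Pd[...,2]
    reg=(Pd[...,0]>480)&(Pd[...,0]<720)&(Pd[...,1]>70)&(Pd[...,1]<290)
    y=reg&(hsv[...,0]>16)&(hsv[...,0]<30)&(hsv[...,1]>150)&(z>37)&(z<45)
    g=reg&(hsv[...,1]<70)&(z>34)&(z<41)&(Pd[...,0]<555)
    o=reg&(hsv[...,0]<14)&(hsv[...,1]>170)&(z>33)&(z<42)
    S=Pz(41)@yh;Tt=Pz(41)@xh;S8=Pz(38)@yh;T8=Pz(38)@xh
    s0=71.4
    for lo,hi in((35,55),(55,75),(75,95)):
        my=y&(S>lo)&(S<hi);mg=g&(S8>lo)&(S8<hi);mo=o&(S8>lo)&(S8<hi)
        p=lambda t,m:np.round(np.percentile(t[m],[2,98]),1) if m.sum()>20 else None
        print(tag,lo,"back",p(T8,mg),"wedge",p(T8,mo),"bar",p(Tt,my))
E
```

```text
b 35 back [535.6 557.6] wedge [560.1 576.9] bar [578.8 609.3]
b 55 back [535.6 557.7] wedge [560.  573.6] bar [575.3 609.3]
b 75 back [535.4 557.7] wedge [559.6 570.1] bar [572.3 608.8]
n 35 back [535.3 557.2] wedge [559.4 586.1] bar [585.5 616.1]
n 55 back [535.1 557. ] wedge [559.2 582.5] bar [581.9 615.9]
n 75 back [534.9 556.8] wedge [559.  578.9] bar [578.4 615.7]
n2 35 back [535.3 557.1] wedge [559.3 585.9] bar [585.3 615.7]
n2 55 back [535.1 556.9] wedge [559.1 582.3] bar [581.7 615.5]
n2 75 back [534.9 556.8] wedge [558.9 578.7] bar [578.2 615.3]
```

The tray moved about 6.6–7 mm relative to the backstop, which matches the full 6 mm within noise. With the stall at 28 N, it is home. I'll take the mallet back to the mat.

Emit:
{"op": "send_rows", "data": {
  "rows": [
    {"x":0.1,"y":-4,"z":0,"roll":0,"claw":1},
    {"x":0.2,"y":-8,"z":0,"roll":0,"claw":1},
    {"x":0.3,"y":-12,"z":0,"roll":-0.5,"claw":1},
    {"x":0.4,"y":-16,"z":0,"roll":-1,"claw":1},
    {"x":0.5,"y":-20,"z":0,"roll":-1.6,"claw":1}
  ]
}}

```text
clock: 19.97
eef_pos: [549.7, -237.4, 154.8]
tool_rot: [3.141, -0.001, -2.986]
force: [0.9, 0.5, -3.4]
width: 17.0
```

Emit:
{"op": "send_rows", "data": {
  "rows": [
    {"x":0.2,"y":-4,"z":0,"roll":0,"claw":1},
    {"x":0.4,"y":-8,"z":-1,"roll":0,"claw":1},
    {"x":0.5,"y":-12,"z":-3,"roll":0,"claw":1},
    {"x":0.5,"y":-14.5,"z":-6,"roll":0,"claw":1},
    {"x":0.5,"y":-15.1,"z":-9,"roll":0,"claw":1}
  ]
}}

```text
clock: 20.38
eef_pos: [553.4, -395.8, 64.5]
tool_rot: [-3.134, 0.0, -2.993]
force: [-1.2, -1.7, -3.9]
width: 16.8
```

Emit:
{"op": "send_rows", "data": {
  "rows": [
    {"x":0,"y":0,"z":-2,"roll":0,"claw":1},
    {"x":0,"y":0,"z":-3.5,"roll":0,"claw":1},
    {"x":0,"y":0,"z":-4.5,"roll":0,"claw":1},
    {"x":0,"y":0,"z":-4.9,"roll":0,"claw":1},
    {"x":0,"y":0,"z":-5,"roll":0,"claw":1}
  ]
}}

```text
clock: 20.8
eef_pos: [554.2, -385.5, 18.3]
tool_rot: [3.14, -0.003, -2.986]
force: [-10.1, 5.3, 22.3]
width: 16.6
```

Emit:
{"op": "send_rows", "data": {
  "rows": [
    {"x":0,"y":0,"z":0,"roll":0,"claw":1},
    {"x":0,"y":0,"z":0,"roll":0,"claw":1}
  ]
}}

```text
clock: 20.97
eef_pos: [554.7, -385.7, 18.4]
tool_rot: [3.141, -0.002, -2.985]
force: [-6.7, 3.3, 13.5]
width: 17.0
```

It's down with a light press. Release, then rise straight up.

Emit:
{"op": "send_rows", "data": {
  "rows": [
    {"x":0,"y":0,"z":0,"roll":0,"claw":0},
    {"x":0,"y":0,"z":0,"roll":0,"claw":0},
    {"x":0,"y":0,"z":0,"roll":0,"claw":0},
    {"x":0,"y":0,"z":0,"roll":0,"claw":0},
    {"x":0,"y":0,"z":0,"roll":0,"claw":0}
  ]
}}

```text
clock: 21.38
eef_pos: [555.7, -386.5, 15.5]
tool_rot: [-3.141, 0.001, -2.985]
force: [-0.0, 0.1, -0.2]
width: 76.2
```

Emit:
{"op": "send_rows", "data": {
  "rows": [
    {"x":0,"y":0,"z":3,"roll":0,"claw":0},
    {"x":0,"y":0,"z":7,"roll":0,"claw":0},
    {"x":0,"y":0,"z":11,"roll":0,"claw":0},
    {"x":0,"y":0,"z":15,"roll":0,"claw":0},
    {"x":0,"y":0,"z":19,"roll":0,"claw":0}
  ]
}}

```text
clock: 21.8
eef_pos: [555.0, -386.4, 207.2]
tool_rot: [3.141, -0.0, -2.985]
force: [0.9, -0.8, -0.2]
width: 85.2
```

Emit:
{"op": "send_rows", "data": {
  "rows": [
    {"x":-2,"y":0,"z":3,"roll":0,"claw":0},
    {"x":-4,"y":0,"z":5,"roll":0,"claw":0},
    {"x":-4,"y":0,"z":5,"roll":0,"claw":0},
    {"x":-4,"y":0,"z":5,"roll":0,"claw":0},
    {"x":-4,"y":0,"z":5,"roll":0,"claw":0}
  ]
}}

```text
clock: 22.22
eef_pos: [515.4, -386.1, 254.7]
tool_rot: [3.141, -0.0, -2.985]
force: [0.3, 0.2, -0.1]
width: 85.3
```

```bash
python3 - <<'E'
from look import *
look("q",["mallet_head","mallet_end"],("wrist",))
f=np.load("q_wrist.npz");d,K,T=f["d"],f["K"],f["T"]
v,u=np.mgrid[:384,:512];P=np.stack([(u-K[0,2])/K[0,0]*d,(v-K[1,2])/K[1,1]*d,d],-1)@T[:3,:3].T+T[:3,3]
m=((P[...,2]>12)&(P[...,2]<60)&(d>0)).astype(np.uint8)
n,l,st,_=cv2.connectedComponentsWithStats(m)
for i in range(1,n):
    if st[i,4]>800:
        q=P[l==i];r=cv2.minAreaRect(q[:,:2].astype(np.float32))
        print(np.round(r[0]),np.round(r[1]),round(r[2],1),"z",np.round(np.percentile(q[:,2],[5,50,95]),1))
        if 180<max(r[1])<215: 
            for lo,hi in((400,440),(450,500),(500,560),(590,630)):
                k=q[(q[:,0]>lo)&(q[:,0]<hi)];print(" ",lo,len(k),np.round(np.percentile(k[:,2],90),1) if len(k) else None)
im,_=ctrl.get_image("scene");cv2.imwrite("pics/q_scene.png",cv2.resize(im,(800,600)))
for nm in("bottle","beaker","jar"):
    for r in ctrl.place_of("scene",nm)[:1]: print(nm,np.round(r["uv"]),np.round(lift("scene",r["uv"],0)))
E
```

```text
22.22 [ 515.4 -386.1  254.7] [ 179.9   -0.  -171. ] 85.3
wrist mallet_head 0.97 [249. 223.] [ 599.4 -376.1]
wrist mallet_end 0.88 [248.  94.] [ 426. -404.]
[ 320. -158.] [70. 36.] 33.7 z [17.4 54.2 57. ]
[ 518. -631.] [217.  11.] 1.8 z [14.8 38.3 58. ]
[ 513. -391.] [209.  76.] 8.1 z [25.3 30.2 34.4]
  400 517 34.5
  450 573 30.6
  500 571 30.6
  590 913 34.3
[ 455. -158.] [60. 70.] 83.1 z [20.7 55.5 57.1]
[ 766. -650.] [78. 25.] 72.3 z [14.6 30.8 56.1]
[722.  56.] [26. 52.] 69.5 z [14.1 33.  54.8]
bottle [336. 170.] [441. 220.   0.]
beaker [374. 206.] [629. 193.  -0.]
jar [362. 243.] [727.  79.  -0.]
```

View pics/q_scene.png

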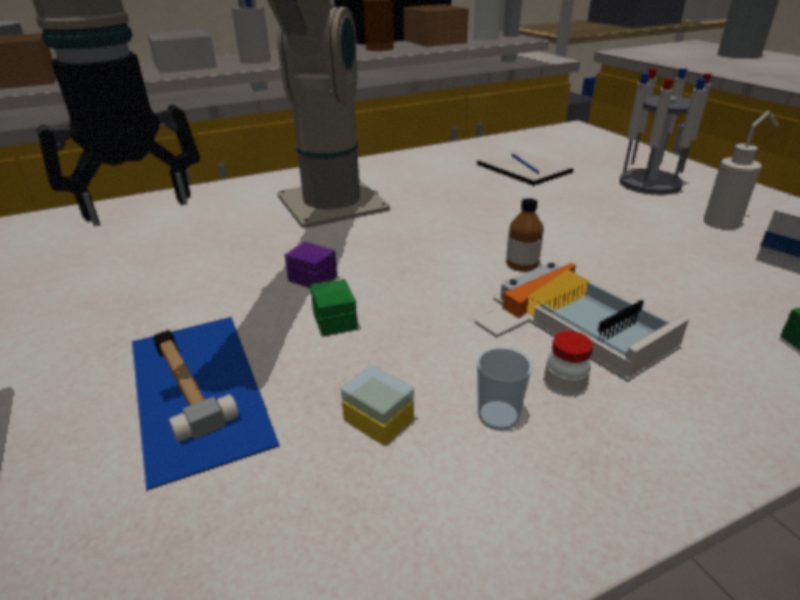

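The final view shows the mallet flat on the mat, with its head at (203,418) and its end at (165,340). The tip box is upright at (378,403) on bare bench, the wedge is deep in its slot, and the bottle, beaker and jar are at the same pixels as at the start. Handing in.

```bash
python3 -c "
from cell import ctrl
print(ctrl.finish_job())"
```

```text
the job is handed in; nothing more can be done
None
```

The job is done and handed in after about 22 s on the robot's clock. The interface reports no verdict.

**What I did:** I set the tip box upright on the bare bench at about (686, -181), about 25 cm from the wedge's thick end. I then took the mallet and drove the wedge with eight separate taps, drawing back clear after each. The mallet is back on the mat and the arm is clear.

**What the last checks showed:**
- **Wedge:** it advanced about 59 mm. The last taps met 10, 21 and 28 N with only about 1 mm of further movement, so it had stalled.
- **Tray:** its clamp bar moved 6.6–7 mm relative to the backstop. Full travel is 6 mm, so the picture alone can't prove the last 0.5 mm. I relied on the stall as well to call it home.
- **Mallet:** it lies flat inside the mat, with the tops of head and handle end at the same height (34 mm).
- **Bystanders:** bottle, beaker and jar look unmoved in the picture. The network put the bottle and jar about 10 mm from where it first did, which I take as its own error. For the beaker its last report landed on the stand, so I relied on the picture instead.

My first three move calls were refused because I left fields out of the rows; nothing moved. I viewed 9 pictures of the budget of 10.

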